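Switch on the welding booth in the right order

TASK

Get the welding booth ready: with a fingertip, gently push down the broad mushroom button (fume extraction), then the square button (gas), then the slim round button (wire feeder), each well past half of its travel, where it stays by itself. Leave the oblong bar button (turntable) alone, and do not lift, tip or shove the switch boxes or disturb anything else on the bench.

Things in the scene. Friction and masses are not known exactly. Their poses are not given: they have to be found in the camera images.
- mushroom_top (a point): Centre of the top face of the black button for the fume extraction: a broad round mushroom head, 48 mm across, on a round steel collar 56 mm across. It moves with the button. Unpressed, this point is 83 mm above the work surface and 22 mm above the collar.
- mushroom (a joint): How far that button is pushed in, in m: 0 is fully up, 0.014 is fully down at its stop. It goes straight down, needs about 4 to 5 N, and stays where it is left (no spring return). The cap itself rides on a stiff rubber cushion on top of this, which gives about 1 mm per 3.5 N (6 mm at most) and springs back: the cap top sinks 1 to 1.5 mm more than this value while the button is being pushed.
- box_mushroom: The grey switch box that carries that button in the middle of its top: loose, 90 x 90 x 55 mm high, about 1 kg, on rubber; origin at the centre of its underside, z up. The four boxes may stand in each other's places and at any yaw within 0.7 rad.
- square_top (a point): Centre of the top face of the black button for the shielding gas: a square cap, 34 x 34 mm, on a square steel collar 48 mm wide. It moves with the button. Unpressed, this point is 83 mm above the work surface and 22 mm above the collar.
- square (a joint): How far that button is pushed in, in m: 0 is fully up, 0.014 is fully down at its stop. It goes straight down, needs about 4 to 5 N, and stays where it is left (no spring return). The cap itself rides on a stiff rubber cushion on top of this, which gives about 1 mm per 3.5 N (6 mm at most) and springs back: the cap top sinks 1 to 1.5 mm more than this value while the button is being pushed.
- box_square: The grey switch box that carries that button in the middle of its top: loose, 90 x 90 x 55 mm high, about 1 kg, on rubber; origin at the centre of its underside, z up. The four boxes may stand in each other's places and at any yaw within 0.7 rad.
- slim_top (a point): Centre of the top face of the black button for the wire feeder: a slim round cap, 20 mm across, on a round steel collar 36 mm across. It moves with the button. Unpressed, this point is 83 mm above the work surface and 22 mm above the collar.
- slim (a joint): How far that button is pushed in, in m: 0 is fully up, 0.014 is fully down at its stop. It goes straight down, needs about 4 to 5 N, and stays where it is left (no spring return). The cap itself rides on a stiff rubber cushion on top of this, which gives about 1 mm per 3.5 N (6 mm at most) and springs back: the cap top sinks 1 to 1.5 mm more than this value while the button is being pushed.
- box_slim: The grey switch box that carries that button in the middle of its top: loose, 90 x 90 x 55 mm high, about 1 kg, on rubber; origin at the centre of its underside, z up. The four boxes may stand in each other's places and at any yaw within 0.7 rad.
- bar_top (a point): Centre of the top face of the black button for the work turntable, to be left alone: an oblong bar cap, 18 x 64 mm (long side along the box's own y), on an oblong steel collar 30 x 76 mm. It moves with the button. Unpressed, this point is 83 mm above the work surface and 22 mm above the collar.
- bar (a joint): How far that button is pushed in, in m: 0 is fully up, 0.014 is fully down at its stop. It goes straight down, needs about 4 to 5 N, and stays where it is left (no spring return). The cap itself rides on a stiff rubber cushion on top of this, which gives about 1 mm per 3.5 N (6 mm at most) and springs back: the cap top sinks 1 to 1.5 mm more than this value while the button is being pushed.
- box_bar: The grey switch box that carries that button in the middle of its top: loose, 90 x 90 x 55 mm high, about 1 kg, on rubber; origin at the centre of its underside, z up. The four boxes may stand in each other's places and at any yaw within 0.7 rad.
- nozzle: Bystander: copper torch nozzle standing upright, 26 mm across, 68 mm tall; origin at the centre of its underside.
- tee: Bystander: welded steel T-coupon, base 70 x 50 mm, 50 mm tall; origin at the centre of its underside.
- magnet: Bystander: red triangular welding magnet lying flat, about 70 x 70 mm, 18 mm high; origin under its middle.
- offcut: Bystander: steel pipe offcut standing on end, 48 mm across, 40 mm tall; origin at the centre of its underside.
- brush: Bystander: wood-handled brush lying flat near the far edge.
- spray: Bystander: white spray can standing near the far edge, 60 mm across, 160 mm tall; origin at the centre of its underside.
- hammer: Bystander: hammer lying flat near the far edge.
Mind the look-alikes: they are no part of the job. Leave any red or turquoise look-alike of the box_bar alone.

How it is judged:
By the outcome, as a careful person would: the job done as asked, in the order asked, and still so for the second after the job is handed in, with the robot touching nothing.
It also fails if it takes over 51 s, if anything falls off the work surface, if the arm or the gripper's body presses on something with over 40 N, if the wrist force passes 120 N, or if a joint passes its speed limit or range.

ROBOT

A 6-joint arm with a two-finger parallel gripper is mounted at the origin on the work surface. World frame = base frame: x ahead of the robot, y to its left, z up, the work surface at z = 0. Lengths are in m, angles in rad, forces in N, time in s.
With the tool pointing down it reaches from about 0.4 to 0.825 m from the base axis. Payload 7 kg.
Tool frame: the origin (TCP) lies between the finger pads; the fingertips stand 8 mm ahead of it and the grasp point (between the pads) lies 11 mm behind it; z points along the fingers, y is the line along which they close (so a half turn about z gives the same grasp; the last joint's range is limited). The gripper opens to 85 mm and grips with 20 to 120 N. Pads are 22 mm wide; open, the fingers measure 114 mm over their backs; the gripper's body (76 mm by 85 mm) begins 54 mm behind the grasp point. The pads swing forward as they close: fully open they stand 13 mm farther back than shut.
Start: joints at [-0.913, 0.359, 0.012, 0, -1.224, -0.288], TCP at [0.244, -0.629, 0.216] pointing down, gripper open.
Joint ranges: [-3.07, 3.07], [-1.43, 2.12], [-1.02, 1.25], [-3.03, 1.67], [-3.05, -0], [-3.03, 3.03]. Speed limits (rad/s): [2.39, 2.39, 3.01, 3.14, 3.14, 3.14].

INTERFACE

Orientations are given as a unit quaternion [x, y, z, w].
In Python, from bench import status, imaging, env, boxes_of, regions_of, mark_of gives the robot as it stands.
- The arm moves only by the tool drive_tool, never from a script. Its argument "steps" is a list of rows, each a list of 2 entries, a list of its own where there are three numbers: the shift along the tool's x, y, z in cm, then the turn about the tool's z in rad. A call has 1 to 20 rows; each row is the pose to reach, as a shift and turn from the pose commanded when the call began, along the tool's axes at that moment; what a row does not reach only later rows make up. A row lasts 1/10 s, in which the tool goes at most 50 mm and 8.59 degrees, less where a joint would pass 70% of its speed; a pose out of reach is approached as far as the arm can. A call with a gripper value outside its range is refused whole. "jaw" is the finger opening in cm, from 0 to 8.54, set as the call begins (left out, the last holds). The fingers move at their own pace and stop on an object; "force" is the grip in N (left out, the last holds). Time passes only in rows, so rows that repeat a pose let the fingers close. It gives the time, the measured TCP pose, the force, the opening and the grip force at its end, in the units of the state.
- status.observe(): the state, without advancing time (a new reading comes with each control period).
- imaging.camera(name): name is "scene" or "top" or "wrist"; returns (picture, depth): 384x512x3 uint8, red, green, blue; 384x512 float32, m along the optical axis (not along the pixel's ray), 0 where there is no reading.
- imaging.get_calibration(name): a dict with "fx", "fy", "cx", "cy" (pixels), "k1" (the pictures are not rectified: a ray, as slopes to the right and down, at radius r is drawn at 1 + k1 r^2 times it, then the intrinsics apply), "extrinsics" (4x4, takes a point from camera to world coordinates); the wrist camera has in their place "hand_eye" (4x4, takes a point from camera to tool coordinates, whose origin is the TCP and whose axes are the flange's). Camera axes: x right, y down, z forward; pixel columns grow to the right and rows downward; lengths in m; the calibration is good to about 2 mm. A picture is of the moment at which its call begins: read the wrist's pose just before it. get_calibration takes no time and is no camera call.
- env.finish_job(): hands the job in; it is judged then, once.
Trained networks look in the newest picture that a camera, given by its name, has taken for a name from the list of things; names that differ only in an ending like _2 or _b are one class to them, and where a whole thing is asked for, a point or a joint stands for the part that bears it (a point fixed in the world has none). Each returns a list of dicts, best first, with "score" (0 to 1); they miss things now and then, are a little off and sometimes report something else, mostly with a low value. They report only what shows in the picture. A call takes as long as a camera call. They do not tell look-alikes from the thing itself.
- boxes_of(query, camera): "uv" ([column, row] in pixels, amid what is visible of it).
- regions_of(query, camera): "region" (384x512 bool, what is visible of it) and "uv" ([column, row] in pixels, amid what is visible of it).
- mark_of(query, camera): "uv" ([column, row] in pixels: a listed point, or the origin of a listed thing).
The state is a dict: "t": time; "joints": joint angles; "dq": joint speeds; "joint_torque": joint torques, N m; "position": TCP position; "tool_rot": TCP orientation; "contact_force": force on the tool from outside, world axes, zero at the start; "ft_torque": the same for the moment, N m; "finger_gap": opening from 0.0 (shut) to 1.0 (fully open); "grasp_force": force on a finger pad.
Only numpy, scipy, OpenCV 4.12 (cv2) and the standard library are available. Lean on these libraries where they do the work, as an engineer would, in place of code of your own. Each camera call takes 0.05 s, during which the arm holds its last target. There are 200 camera calls.

## Working session

There is one attempt and no reset: what is moved stays moved. The work goes in short steps, Python scripts to look and compute and a tool call to move; the robot and the scene stay as the last step left them, time stands still between calls to the robot, and variables do not carry over. Pictures are saved under pics/ and viewed, at most 10 in all, crops included, and the job is handed in when it is done.

Besides the shell and the picture viewer there is one more tool, called after ">>>" by a JSON object that holds its "api" and its "payload". drive_tool: Moves the arm, as the interface text tells. Its arguments: {"type":"object","properties":{"steps":{"type":"array"},"jaw":{"type":"number"},"force":{"type":"number"}},"required":["steps"]}

```bash
mkdir -p pics; cat > h.py <<'E'
import numpy as np,cv2
from bench import status,imaging,env,boxes_of,regions_of,mark_of
from scipy.spatial.transform import Rotation as R
def cam(n):
    s=status.observe(); p,d=imaging.camera(n); c=imaging.get_calibration(n)
    if n=='wrist':
        T=np.eye(4);T[:3,:3]=R.from_quat(s['tool_rot']).as_matrix();T[:3,3]=s['position'];E=T@np.array(c['hand_eye'])
    else: E=np.array(c['extrinsics'])
    return p,d,c,E
def ray(c,E,uv):
    a=np.array([(uv[0]-c['cx'])/c['fx'],(uv[1]-c['cy'])/c['fy']]);x=a.copy()
    for _ in range(20): x=a/(1+c['k1']*(x@x))
    return E[:3,3],E[:3,:3]@np.array([x[0],x[1],1])
def at_depth(c,E,uv,z): o,r=ray(c,E,uv);return o+r*z
def at_z(c,E,uv,z): o,r=ray(c,E,uv);return o+r*(z-o[2])/r[2]
E
python3 - <<'E'
from h import *
for n in('top','scene'):
    p,d,c,E=cam(n); cv2.imwrite(f'pics/{n}0.png',p[:,:,::-1]); print(n,E[:3,3].round(3))
    for q in('mushroom_top','square_top','slim_top','bar_top'):
        for m in mark_of(q,n)[:3]: print(q,np.round(m['uv'],1),round(m['score'],2),at_z(c,E,m['uv'],.083).round(4), d[int(m['uv'][1]),int(m['uv'][0])])
s=status.observe();print(s)
E
```

```text
top [ 0.481 -0.012  0.987]
mushroom_top [126.8 175.1] 0.81 [0.5822 0.2487 0.083 ] 0.9083255
mushroom_top [199.5 223.3] 0.16 [0.473  0.0883 0.083 ] 0.8982769
square_top [280.1 227.8] 0.6 [ 0.4594 -0.087   0.083 ] 0.9135781
square_top [273.7 158.8] 0.56 [ 0.611  -0.0772  0.083 ] 0.90941894
slim_top [350.9 235.6] 0.58 [ 0.4384 -0.2419  0.083 ] 0.89750236
slim_top [138.  181.7] 0.48 [0.567  0.2235 0.083 ] 0.93076205
bar_top [274.6 285.1] 0.54 [ 0.3359 -0.072   0.083 ] 0.8905035
bar_top [201.8 223.7] 0.52 [0.472  0.0833 0.083 ] 0.89986455
bar_top [165.8 296.2] 0.48 [0.3162 0.1644 0.083 ] 0.88635415
scene [0.917 0.435 0.633]
mushroom_top [350.1 288. ] 0.89 [0.5765 0.2436 0.083 ] 0.6345571
square_top [236.5 343. ] 0.75 [0.7833 0.209  0.083 ] 0.5852982
square_top [227.8 191.1] 0.74 [ 0.6094 -0.0773  0.083 ] 0.80922234
slim_top [244.5 126.6] 0.64 [ 0.4383 -0.2578  0.083 ] 1.1388606
bar_top [404.5 193.5] 0.76 [0.3117 0.1509 0.083 ] 0.8067747
bar_top [318.3 148.3] 0.69 [ 0.3488 -0.0751  0.083 ] 0.92508996
bar_top [326.3 208.9] 0.61 [0.478  0.0852 0.083 ] 0.77328897
{'t': 0.5, 'joints': array([-9.12904981e-01,  3.58622889e-01,  1.18653033e-02, -1.22568029e-05,
       -1.22408518e+00, -2.88112441e-01]), 'dq': array([-0.00067834, -0.00041087,  0.00040454,  0.0007545 , -0.00063101,
       -0.00037423]), 'joint_torque': array([-5.81847817e-04, -5.82395554e+01,  2.93426621e+01,  6.93643481e+00,
       -1.11495563e-03, -2.69477658e-05]), 'position': array([ 0.24392901, -0.62934448,  0.21597009]), 'tool_rot': array([-1.83835824e-01,  9.82956962e-01,  2.32972720e-05, -5.44777488e-06]), 'contact_force': array([-0.25578802, -0.7450703 , -0.31678807]), 'ft_torque': array([ 0.01387371, -0.01748991, -0.02823482]), 'grasp_force': 0.0, 'finger_gap': 0.9995482281254086}
```

View pics/top0.png

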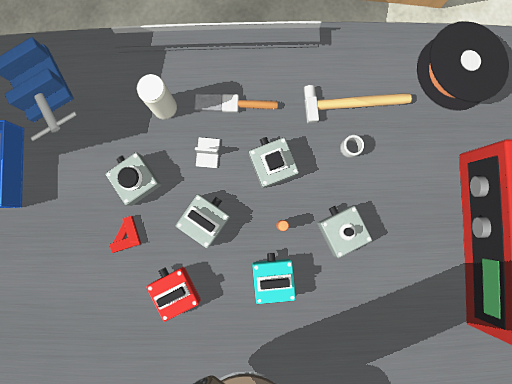

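View pics/scene0.png

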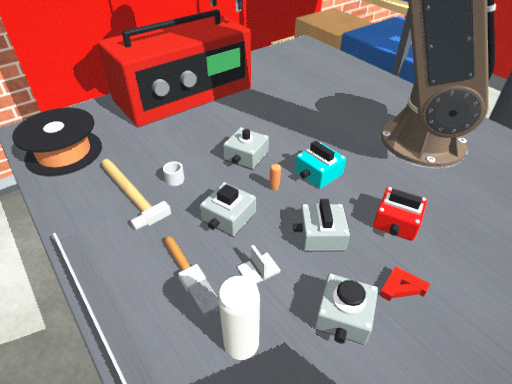

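The candidates in the top view are:
- Mushroom: round head at (128,177), the only one.
- Square: cap at (274,160).
- Slim: round cap at (348,232). The offcut at (352,146) and the nozzle at (283,226) are not buttons.
- Leave alone: the bar at (202,220) and its look-alikes, red at (173,294) and turquoise at (274,283).

The scene view agrees. Next I'll measure the caps and take one close crop.

```bash
python3 - <<'E'
from h import *
P={'mushroom':(.58,.246),'square':(.611,-.077),'slim':(.438,-.25),'bar':(.475,.086)}
for n in('top','scene'):
    p,d,c,E=cam(n)
    vv,uu=np.mgrid[0:384,0:512]
    a=np.stack([(uu-c['cx'])/c['fx'],(vv-c['cy'])/c['fy']],-1);x=a.copy()
    for _ in range(20): x=a/(1+c['k1']*(x**2).sum(-1,keepdims=True))
    W=np.concatenate([x,np.ones_like(x[...,:1])],-1)*d[...,None]@E[:3,:3].T+E[:3,3]
    for k,xy in P.items():
        m=(np.hypot(W[...,0]-xy[0],W[...,1]-xy[1])<.05)&(W[...,2]>.072)&(W[...,2]<.095)&(d>0)
        w=W[m]; lo,hi=w.min(0),w.max(0)
        print(n,k,m.sum(),'mean',w.mean(0).round(4),'mid',((lo+hi)/2).round(4),'ext',(hi-lo).round(3),'rgb',p[m].mean(0).round())
    for q in('spray','nozzle','tee'):
        for r in mark_of(q,n)[:1]: print(q,at_z(c,E,r['uv'],0).round(3),r['score'])
    if n=='top': 
        t=[cv2.resize(p[v-30:v+30,u-30:u+30,::-1],(250,250),interpolation=cv2.INTER_CUBIC) for u,v in((128,177),(274,160),(348,232))]
        cv2.imwrite('pics/crop.png',np.hstack(t))
M=R.from_quat(status.observe()['tool_rot']).as_matrix();p0=status.observe()['position']
print('shift to mushroom cm',M.T@(np.array([.58,.246,.216])-p0)*100)
E
```

```text
top mushroom 349 mean [0.5779 0.2465 0.0827] mid [0.5784 0.2468 0.082 ] ext [0.045 0.045 0.01 ] rgb [59. 59. 60.]
top square 243 mean [ 0.6086 -0.0779  0.0829] mid [ 0.6083 -0.0779  0.0797] ext [0.04  0.04  0.015] rgb [60. 60. 62.]
top slim 75 mean [ 0.4465 -0.237   0.0828] mid [ 0.4464 -0.2377  0.0797] ext [0.018 0.02  0.015] rgb [67. 67. 68.]
top bar 250 mean [0.4785 0.0859 0.0829] mid [0.478  0.0861 0.0797] ext [0.049 0.058 0.015] rgb [70. 70. 71.]
spray [0.755 0.17  0.   ] 0.87
nozzle [ 0.461 -0.1    0.   ] 0.65
tee [0.636 0.073 0.   ] 0.86
scene mushroom 598 mean [0.5823 0.2507 0.0844] mid [0.58   0.2491 0.0829] ext [0.047 0.047 0.012] rgb [70. 70. 75.]
scene square 250 mean [ 0.6139 -0.0734  0.0825] mid [ 0.6123 -0.0757  0.0794] ext [0.04  0.039 0.015] rgb [51. 51. 55.]
scene slim 57 mean [ 0.4515 -0.2346  0.0809] mid [ 0.4499 -0.2364  0.0791] ext [0.018 0.019 0.014] rgb [53. 54. 57.]
scene bar 266 mean [0.4845 0.0909 0.0826] mid [0.4809 0.0879 0.0792] ext [0.051 0.06  0.014] rgb [58. 58. 62.]
spray [0.76  0.176 0.   ] 0.71
nozzle [ 0.463 -0.104  0.   ] 0.55
tee [0.638 0.074 0.   ] 0.64
shift to mushroom cm [-6.29710011e+01  6.94732957e+01  2.89833039e-03]
```

View pics/crop.png

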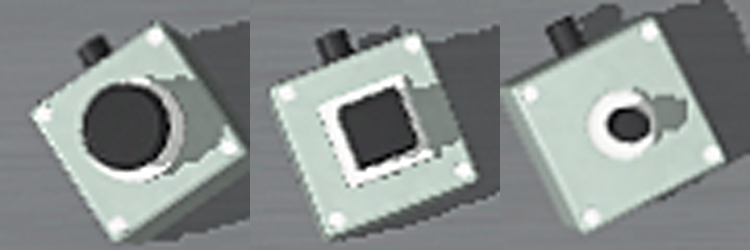

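The crop confirms the choice: the round mushroom head, the square cap and the slim round cap, each on a grey box. I'm moving over the mushroom with the fingers shut.

>>> {"api": "drive_tool", "payload": {"steps": [[[-3.1,3.5,0],0],[[-6.3,7,0],0],[[-9.4,10.4,0],0],[[-12.6,13.9,0],0],[[-15.7,17.4,0],0],[[-18.9,20.9,0],0],[[-22,24.4,0],0],[[-25.2,27.8,0],0],[[-28.3,31.3,0],0],[[-31.5,34.8,0],0],[[-34.6,38.3,0],0],[[-37.7,41.8,0],0],[[-40.9,45.2,0],0],[[-44,48.7,0],0],[[-47.2,52.2,0],0],[[-50.3,55.7,0],0],[[-53.5,59.2,0],0],[[-56.6,62.6,0],0],[[-59.8,66.1,0],0],[[-62.9,69.6,0],0]], "jaw": 0, "force": 20}}

```text
t: 2.9
position: [0.5794, 0.2489, 0.2162]
tool_rot: [-0.184, 0.983, 0.0, 0.0]
contact_force: [0.6, -0.8, 0.6]
finger_gap: -0.004
grasp_force: 0.0
```

```bash
cat > w.py <<'E'
from h import *
import sys
q,n=sys.argv[1],sys.argv[2]
p,d,c,E=cam('wrist'); cv2.imwrite(f'pics/{n}.png',p[:,:,::-1])
s=status.observe();print('tcp',s['position'].round(4),'t',s['t'],'F',s['contact_force'].round(2))
vv,uu=np.mgrid[0:384,0:512]
a=np.stack([(uu-c['cx'])/c['fx'],(vv-c['cy'])/c['fy']],-1);x=a.copy()
for _ in range(20): x=a/(1+c['k1']*(x**2).sum(-1,keepdims=True))
W=np.concatenate([x,np.ones_like(x[...,:1])],-1)*d[...,None]@E[:3,:3].T+E[:3,3]
xy=s['position'][:2]
m=(np.hypot(W[...,0]-xy[0],W[...,1]-xy[1])<.06)&(W[...,2]>.066)&(W[...,2]<.095)&(d>0)
w=W[m];
if len(w): print(len(w),'mid',((w.min(0)+w.max(0))/2).round(4),'med',np.median(w,0).round(4),'ext',np.ptp(w,0).round(3))
f=(d>0)&(np.hypot(W[...,0]-xy[0],W[...,1]-xy[1])<.04)&(W[...,2]>.1)&(np.abs(W[...,2]-s['position'][2])<.06)
if f.any(): w=W[f];print('fingers lowest',np.percentile(w[:,2],[0,1,5]).round(4))
for r in mark_of(q,'wrist')[:2]: print(r['score'],r['uv'],at_z(c,E,r['uv'],.083).round(4))
E
python3 w.py mushroom_top w1
```

```text
tcp [0.5817 0.2544 0.215 ] t 2.95 F [5.08 4.92 3.09]
1896 mid [0.58   0.2492 0.0801] med [0.579  0.2489 0.0827] ext [0.047 0.047 0.011]
fingers lowest [0.2346 0.2362 0.2396]
0.92 [253.2, 184.8] [0.5838 0.2517 0.083 ]
```

View pics/w1.png

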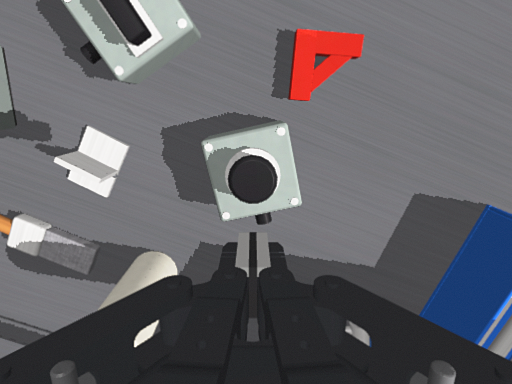

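The wrist view shows the mushroom at (252,178), the fingertips at (253,240), and the T-coupon and can well clear. I'll descend to just above the cap and let the arm settle.

>>> {"api": "drive_tool", "payload": {"steps": [[[0,0.1,0],0],[[0,0.1,0],0],[[0,0.1,2],0],[[0,0.1,5],0],[[0,0.1,8],0],[[0,0.1,10],0],[[0,0.1,11],0],[[0,0.1,11],0],[[0,0.1,11],0]]}}

```text
t: 3.9
position: [0.5791, 0.2477, 0.1073]
tool_rot: [-0.184, 0.983, 0.0, 0.001]
contact_force: [-0.4, 0.1, 0.6]
finger_gap: -0.002
grasp_force: 0.0
```

>>> {"api": "drive_tool", "payload": {"steps": [[[0,0,0.5],0],[[0,0,1],0],[[0,0,1.2],0],[[0,0,1.4],0],[[0,0,1.5],0],[[0,0,1.6],0],[[0,0,1.6],0],[[0,0,1.6],0]]}}

```text
t: 4.7
position: [0.5786, 0.2479, 0.0901]
tool_rot: [-0.184, 0.983, 0.0, 0.0]
contact_force: [0.9, 0.2, 0.4]
finger_gap: 0.001
grasp_force: 0.0
```

>>> {"api": "drive_tool", "payload": {"steps": [[[0,0,0.1],0],[[0,0,0.2],0],[[0,0,0.3],0],[[0,0,0.4],0],[[0,0,0.5],0],[[0,0,0.6],0],[[0,0,0.6],0]]}}

```text
t: 5.4
position: [0.5785, 0.2478, 0.0838]
tool_rot: [-0.184, 0.983, -0.0, -0.0]
contact_force: [0.7, -0.5, -0.3]
finger_gap: 0.006
grasp_force: 0.0
```

No contact shown yet at tip ≈ 0.076, so I'm looking.

```bash
python3 w.py mushroom_top w2; python3 - <<'E'
from h import *
p,d,c,E=cam('scene');cv2.imwrite('pics/s2.png',cv2.resize(p[200:384,250:450,::-1],(800,736))[:600])
E
```

```text
tcp [0.5785 0.2478 0.0839] t 5.45 F [-0.07 -0.14  0.82]
3303 mid [0.5779 0.2493 0.0798] med [0.5704 0.2442 0.0825] ext [0.043 0.048 0.01 ]
fingers lowest [0.1021 0.1041 0.1073]
0.96 [252.5, 241.5] [0.5814 0.2493 0.083 ]
```

View pics/s2.png

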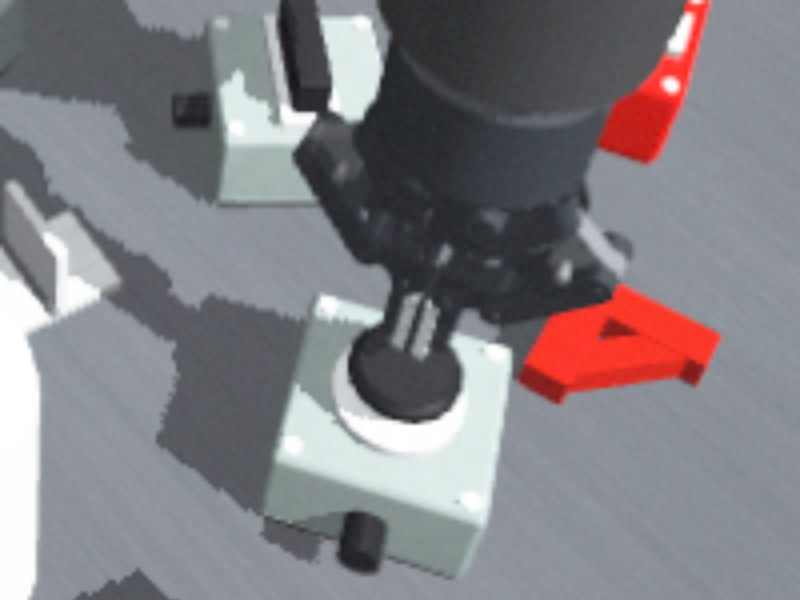

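Tips are just above the cap centre, at crop (412,355), and the cap is still up. I'll continue slowly while watching the force.

>>> {"api": "drive_tool", "payload": {"steps": [[[0,0,0.1],0],[[0,0,0.2],0],[[0,0,0.3],0],[[0,0,0.3],0]]}}

```text
t: 5.95
position: [0.5784, 0.2478, 0.0808]
tool_rot: [-0.184, 0.983, -0.0, -0.0]
contact_force: [-0.3, -0.8, -0.7]
finger_gap: 0.002
grasp_force: 0.0
```

>>> {"api": "drive_tool", "payload": {"steps": [[[0,0,0.1],0],[[0,0,0.2],0],[[0,0,0.2],0]]}}

```text
t: 6.25
position: [0.5784, 0.2478, 0.0788]
tool_rot: [-0.184, 0.983, -0.0, -0.0]
contact_force: [0.5, 0.5, -0.1]
finger_gap: -0.003
grasp_force: 0.0
```

```bash
python3 w.py mushroom_top w3
```

```text
tcp [0.5785 0.2478 0.0789] t 6.3 F [-0.93  0.06 -0.01]
3270 mid [0.5777 0.2495 0.0801] med [0.5696 0.2439 0.0824] ext [0.043 0.048 0.01 ]
fingers lowest [0.1    0.1009 0.1035]
0.67 [255.2, 244.0] [0.58   0.2503 0.083 ]
```

View pics/w3.png

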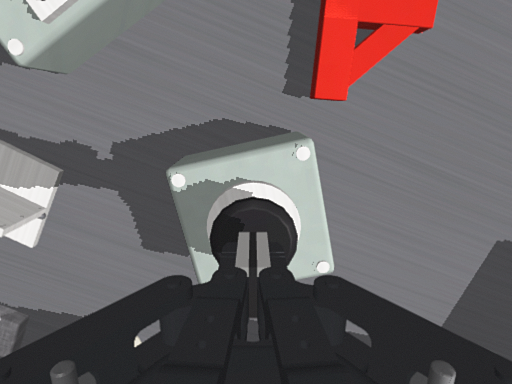

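The wrist view shows the tips at (252,235) over the cap centre (253,237), cap still unpressed. I'll keep going down.

>>> {"api": "drive_tool", "payload": {"steps": [[[0,0,0.1],0],[[0,0,0.2],0],[[0,0,0.3],0],[[0,0,0.3],0]]}}

```text
t: 6.75
position: [0.5784, 0.2478, 0.0758]
tool_rot: [-0.184, 0.983, -0.0, -0.0]
contact_force: [-0.2, 0.2, -0.3]
finger_gap: 0.002
grasp_force: 0.0
```

```bash
python3 w.py mushroom_top w4
```

```text
tcp [0.5785 0.2478 0.0759] t 6.8 F [-1.03 -0.29 -0.64]
3267 mid [0.578  0.2492 0.085 ] med [0.5692 0.2437 0.0824] ext [0.044 0.048 0.02 ]
fingers lowest [0.1    0.1006 0.1025]
```

```bash
python3 - <<'E'
from h import *
p,d,c,E=cam('wrist')
for v in range(214,275,6): print(v,[ (int(p[v,u].mean()),at_depth(c,E,(u,v),d[v,u]).round(4).tolist()) for u in(243,262)])
print(np.array(c['hand_eye']).round(4))
p,d,c,E=cam('scene');cv2.imwrite('pics/s3.png',cv2.resize(p[260:340,310:400,::-1],(675,600),interpolation=cv2.INTER_CUBIC))
E
```

```text
214 [(45, [0.566, 0.2382, 0.0825]), (46, [0.5623, 0.2471, 0.0828])]
220 [(43, [0.5687, 0.2393, 0.0832]), (46, [0.5651, 0.2482, 0.0836])]
226 [(33, [0.5718, 0.2405, 0.0831]), (46, [0.5682, 0.2494, 0.0835])]
232 [(106, [0.5699, 0.2401, 0.0955]), (109, [0.5667, 0.2485, 0.0954])]
238 [(133, [0.57, 0.2404, 0.1019]), (131, [0.5665, 0.2482, 0.1029])]
244 [(131, [0.5696, 0.2404, 0.109]), (134, [0.5666, 0.248, 0.1091])]
250 [(131, [0.5693, 0.2405, 0.1154]), (132, [0.5666, 0.2478, 0.115])]
256 [(132, [0.5694, 0.2407, 0.1203]), (131, [0.5668, 0.2478, 0.1201])]
262 [(132, [0.5696, 0.2409, 0.1249]), (132, [0.5665, 0.2475, 0.1257])]
268 [(159, [0.5696, 0.2411, 0.1293]), (156, [0.5667, 0.2474, 0.1301])]
274 [(40, [0.5685, 0.2408, 0.1355]), (39, [0.5663, 0.2471, 0.1351])]
[[ 1.100e-03 -9.621e-01 -2.727e-01  6.890e-02]
 [ 1.000e+00  1.200e-03 -3.000e-04  4.000e-04]
 [ 6.000e-04 -2.727e-01  9.621e-01 -1.578e-01]
 [ 0.000e+00  0.000e+00  0.000e+00  1.000e+00]]
```

View pics/s3.png

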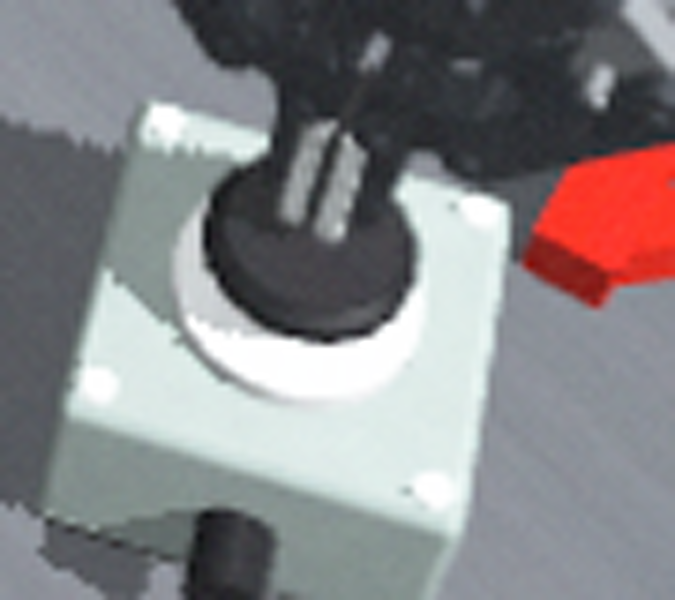

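The picture shows the tips at (320,235) about at the cap surface, so they sit higher than nominal. I'll continue by force.

>>> {"api": "drive_tool", "payload": {"steps": [[[0,0,0.1],0],[[0,0,0.2],0],[[0,0,0.3],0],[[0,0,0.3],0]]}}

```text
t: 7.35
position: [0.5784, 0.2478, 0.0728]
tool_rot: [-0.184, 0.983, -0.0, -0.0]
contact_force: [0.1, 0.4, 1.0]
finger_gap: -0.002
grasp_force: 0.0
```

>>> {"api": "drive_tool", "payload": {"steps": [[[0,0,0.1],0],[[0,0,0.2],0],[[0,0,0.2],0]]}}

```text
t: 7.65
position: [0.5784, 0.2478, 0.0708]
tool_rot: [-0.184, 0.983, -0.0, -0.0]
contact_force: [0.6, -0.4, -0.1]
finger_gap: -0.001
grasp_force: 0.0
```

```bash
cat > cap.py <<'E'
from h import *
p,d,c,E=cam('wrist'); s=status.observe()
F=[s['contact_force'][2]]
for u,v in((243,205),(262,205),(243,220),(262,220),(225,228),(285,228),(243,232),(243,238)): print((u,v),int(p[v,u].mean()),at_depth(c,E,(u,v),d[v,u]).round(4))
print(s['position'].round(4),F)
E
python3 cap.py
```

```text
(243, 205) 21 [0.5607 0.2362 0.0795]
(262, 205) 34 [0.5572 0.2449 0.08  ]
(243, 220) 44 [0.567  0.2387 0.0825]
(262, 220) 44 [0.5637 0.2475 0.0823]
(225, 228) 28 [0.5738 0.2319 0.0834]
(285, 228) 75 [0.5633 0.2595 0.0829]
(243, 232) 106 [0.57   0.2401 0.0899]
(243, 238) 131 [0.57   0.2403 0.0966]
[0.5784 0.2478 0.0709] [np.float64(0.2758144345399215)]
```

>>> {"api": "drive_tool", "payload": {"steps": [[[0,0,0.1],0],[[0,0,0.2],0],[[0,0,0.3],0],[[0,0,0.3],0]]}}

```text
t: 8.1
position: [0.5784, 0.2478, 0.0678]
tool_rot: [-0.184, 0.983, -0.0, -0.0]
contact_force: [0.9, 0.7, -0.3]
finger_gap: 0.001
grasp_force: 0.0
```

>>> {"api": "drive_tool", "payload": {"steps": [[[0,0,0.1],0],[[0,0,0.2],0],[[0,0,0.3],0],[[0,0,0.3],0]]}}

```text
t: 8.5
position: [0.5785, 0.2479, 0.0651]
tool_rot: [-0.184, 0.983, 0.0, 0.0]
contact_force: [-0.5, -0.6, 3.0]
finger_gap: 0.0
grasp_force: 1.4
```

```bash
python3 cap.py
```

```text
(243, 205) 29 [0.5604 0.2362 0.075 ]
(262, 205) 22 [0.557  0.2449 0.0752]
(243, 220) 45 [0.5658 0.2384 0.0804]
(262, 220) 45 [0.5622 0.2468 0.0812]
(225, 228) 30 [0.5732 0.2318 0.0795]
(285, 228) 62 [0.5626 0.259  0.0795]
(243, 232) 106 [0.57   0.2401 0.0844]
(243, 238) 131 [0.5698 0.2403 0.0915]
[0.5785 0.2478 0.0651] [np.float64(3.6278325530437687)]
```

Contact occurs at TCP z ≈ 0.066, with the tips 16 mm behind the TCP. I'm pressing about 11 mm more.

>>> {"api": "drive_tool", "payload": {"steps": [[[0,0,0.1],0],[[0,0,0.2],0],[[0,0,0.3],0],[[0,0,0.4],0],[[0,0,0.5],0],[[0,0,0.6],0],[[0,0,0.7],0],[[0,0,0.8],0],[[0,0,0.9],0],[[0,0,1.0],0],[[0,0,1.1],0],[[0,0,1.1],0]]}}

```text
t: 9.75
position: [0.5785, 0.2479, 0.0539]
tool_rot: [-0.184, 0.983, -0.0, -0.0]
contact_force: [-1.2, 0.1, 2.7]
finger_gap: 0.0
grasp_force: 1.7
```

```bash
python3 cap.py
```

```text
(243, 205) 25 [0.5607 0.2363 0.063 ]
(262, 205) 13 [0.557  0.2449 0.0639]
(243, 220) 46 [0.5659 0.2384 0.069 ]
(262, 220) 44 [0.5627 0.247  0.0685]
(225, 228) 29 [0.5731 0.2318 0.0684]
(285, 228) 62 [0.562  0.2586 0.07  ]
(243, 232) 106 [0.5698 0.2401 0.0736]
(243, 238) 132 [0.5697 0.2403 0.0805]
[0.5785 0.2479 0.0539] [np.float64(2.601726164377491)]
```

Mushroom is in about 12 mm. I'm retracting straight up, then moving over to the square one.

>>> {"api": "drive_tool", "payload": {"steps": [[[0,0,-1],0],[[0,0,-3],0],[[0,0,-6],0],[[0,0,-8],0],[[0.9,-3.1,-8],0],[[1.8,-6.3,-8],0],[[2.9,-10.5,-8],0],[[4.1,-14.7,-8],0],[[5.3,-18.9,-8],0],[[6.4,-22.9,-8],0],[[7.4,-26.5,-8],0],[[8.2,-29.3,-8],0],[[8.6,-30.8,-8],0],[[8.8,-31.4,-8],0],[[8.8,-31.4,-8],0],[[8.8,-31.4,-8],0],[[8.8,-31.4,-8],0]]}}

```text
t: 11.5
position: [0.61, -0.0756, 0.1341]
tool_rot: [-0.184, 0.983, 0.0, 0.0]
contact_force: [-0.1, -0.5, 0.3]
finger_gap: -0.002
grasp_force: 0.0
```

```bash
python3 w.py square_top w5; python3 - <<'E'
from h import *
p,d,c,E=cam('top')
vv,uu=np.mgrid[0:384,0:512]
a=np.stack([(uu-c['cx'])/c['fx'],(vv-c['cy'])/c['fy']],-1);x=a.copy()
for _ in range(20): x=a/(1+c['k1']*(x**2).sum(-1,keepdims=True))
W=np.concatenate([x,np.ones_like(x[...,:1])],-1)*d[...,None]@E[:3,:3].T+E[:3,3]
m=np.hypot(W[...,0]-.579,W[...,1]-.2475)<.015
print('mushroom cap z',np.median(W[m][:,2]))
E
```

```text
tcp [ 0.61   -0.0756  0.1341] t 11.55 F [ 0.54 -0.39  0.49]
2454 mid [ 0.6106 -0.0775  0.0757] med [ 0.6084 -0.0784  0.0827] ext [0.042 0.042 0.019]
fingers lowest [0.1522 0.1544 0.1577]
0.57 [245.9, 207.6] [ 0.612  -0.0793  0.083 ]
mushroom cap z nan
  return _methods._mean(a, axis=axis, dtype=dtype,
  ret = ret.dtype.type(ret / rcount)
```

View pics/w5.png

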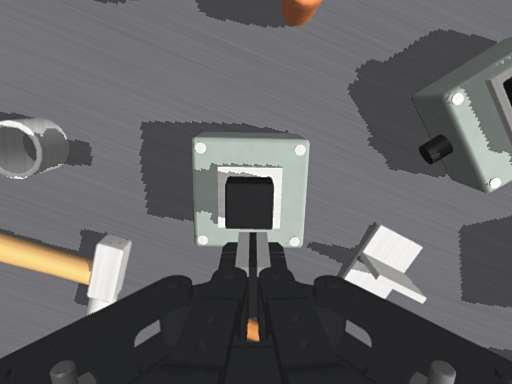

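The square cap is centred at (250,203), with the tips above it and the neighbours clear. I'm descending fast to just above it, then pressing slowly.

>>> {"api": "drive_tool", "payload": {"steps": [[[0,-0.1,1],0],[[0,-0.1,3],0],[[0,-0.1,5],0],[[0,-0.1,6],0],[[0,-0.1,6.4],0],[[0,-0.1,6.5],0],[[0,-0.1,6.6],0],[[0,-0.1,6.7],0],[[0,-0.1,6.8],0],[[0,-0.1,6.9],0],[[0,-0.1,7.0],0],[[0,-0.1,7.1],0],[[0,-0.1,7.2],0],[[0,-0.1,7.2],0]]}}

```text
t: 13.05
position: [0.6109, -0.0776, 0.0621]
tool_rot: [-0.184, 0.983, -0.0, 0.0]
contact_force: [1.8, 0.9, 3.0]
finger_gap: -0.001
grasp_force: 1.5
```

>>> {"api": "drive_tool", "payload": {"steps": [[[0,0,0.1],0],[[0,0,0.2],0],[[0,0,0.3],0],[[0,0,0.4],0],[[0,0,0.5],0],[[0,0,0.6],0],[[0,0,0.7],0],[[0,0,0.8],0],[[0,0,0.8],0]]}}

```text
t: 13.95
position: [0.6102, -0.0776, 0.0538]
tool_rot: [-0.184, 0.983, 0.0, -0.0]
contact_force: [2.4, -0.5, 4.2]
finger_gap: 0.002
grasp_force: 1.7
```

```bash
python3 cap.py
```

```text
(243, 205) 237 [ 0.5932 -0.089   0.0604]
(262, 205) 237 [ 0.5896 -0.0802  0.061 ]
(243, 220) 41 [ 0.5971 -0.0872  0.0704]
(262, 220) 38 [ 0.5945 -0.0784  0.0682]
(225, 228) 26 [ 0.6046 -0.0937  0.0691]
(285, 228) 36 [ 0.5943 -0.0665  0.0682]
(243, 232) 102 [ 0.6019 -0.0853  0.0727]
(243, 238) 126 [ 0.6011 -0.0853  0.0813]
[ 0.6102 -0.0777  0.0539] [np.float64(3.1734953559743726)]
```

>>> {"api": "drive_tool", "payload": {"steps": [[[0,0,-1],0],[[0,0,-3],0],[[0,0,-6],0],[[0,0,-8],0],[[2.1,-0.9,-8],0],[[5,-2.1,-8],0],[[9,-3.9,-8],0],[[13,-5.6,-8],0],[[16.5,-7.1,-8],0],[[19,-8.2,-8],0],[[20.4,-8.8,-8],0],[[20.9,-9,-8],0],[[20.9,-9,-8],0],[[20.9,-9,-8],0],[[20.9,-9,-8],0]]}}

```text
t: 15.5
position: [0.4486, -0.2365, 0.1339]
tool_rot: [-0.184, 0.983, 0.0, -0.0]
contact_force: [-0.2, 0.2, 0.5]
finger_gap: -0.0
grasp_force: 0.0
```

```bash
python3 w.py slim_top w6
```

```text
tcp [ 0.4486 -0.2365  0.1338] t 15.55 F [ 0.72 -0.39 -0.61]
723 mid [ 0.448  -0.2381  0.0757] med [ 0.4462 -0.2386  0.0827] ext [0.019 0.02  0.019]
fingers lowest [0.1524 0.1542 0.1575]
0.79 [248.4, 207.5] [ 0.4499 -0.2387  0.083 ]
0.52 [250.2, 178.2] [ 0.43   -0.2451  0.083 ]
```

View pics/w6.png

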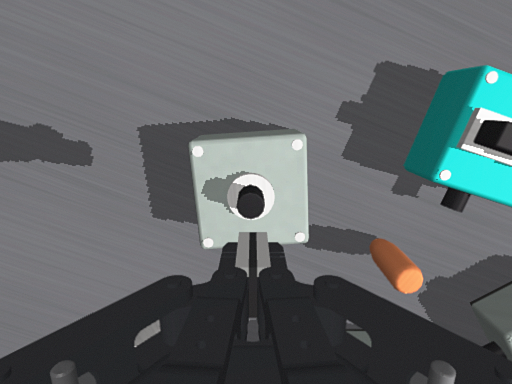

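The slim cap is at (250,202) with the tips right behind it, and the nozzle at (395,265) is well below the gripper body. I'm pressing with a 1 mm correction.

>>> {"api": "drive_tool", "payload": {"steps": [[[0.1,-0.1,1],0],[[0.1,-0.1,3],0],[[0.1,-0.1,5],0],[[0.1,-0.1,6],0],[[0.1,-0.1,6.4],0],[[0.1,-0.1,6.5],0],[[0.1,-0.1,6.6],0],[[0.1,-0.1,6.7],0],[[0.1,-0.1,6.8],0],[[0.1,-0.1,6.9],0],[[0.1,-0.1,7.0],0],[[0.1,-0.1,7.1],0],[[0.1,-0.1,7.2],0],[[0.1,-0.1,7.2],0]]}}

```text
t: 17.0
position: [0.4479, -0.2385, 0.0621]
tool_rot: [-0.184, 0.983, -0.0, 0.0]
contact_force: [1.2, -0.1, 3.3]
finger_gap: -0.005
grasp_force: 1.5
```

>>> {"api": "drive_tool", "payload": {"steps": [[[0,0,0.1],0],[[0,0,0.2],0],[[0,0,0.3],0],[[0,0,0.4],0],[[0,0,0.5],0],[[0,0,0.6],0],[[0,0,0.7],0],[[0,0,0.8],0],[[0,0,0.8],0]]}}

```text
t: 17.9
position: [0.4473, -0.2384, 0.0539]
tool_rot: [-0.184, 0.983, 0.0, -0.0]
contact_force: [2.7, -0.1, 3.9]
finger_gap: -0.003
grasp_force: 1.8
```

>>> {"api": "drive_tool", "payload": {"steps": [[[0,0,-1],0],[[0,0,-3],0],[[0,0,-6],0],[[0,0,-10],0],[[0,0,-14],0],[[3,-3,-16],0],[[6,-7,-16],0],[[9,-11,-16],0],[[12,-15,-16],0],[[14,-19,-16],0],[[16,-22,-16],0],[[18,-25,-16],0],[[20,-28,-16],0],[[20,-28,-16],0],[[20,-28,-16],0],[[20,-28,-16],0]]}}

```text
t: 19.5
position: [0.3617, -0.5707, 0.2138]
tool_rot: [-0.184, 0.983, 0.001, -0.0]
contact_force: [-0.3, 0.4, 0.5]
finger_gap: 0.002
grasp_force: 0.0
```

```bash
python3 - <<'E'
from h import *
P={'mushroom':(.579,.2475),'square':(.610,-.077),'slim':(.448,-.237),'bar':(.48,.087)}
for n in('top','scene'):
    p,d,c,E=cam(n); cv2.imwrite(f'pics/{n}9.png',p[:,:,::-1])
    vv,uu=np.mgrid[0:384,0:512]
    a=np.stack([(uu-c['cx'])/c['fx'],(vv-c['cy'])/c['fy']],-1);x=a.copy()
    for _ in range(20): x=a/(1+c['k1']*(x**2).sum(-1,keepdims=True))
    W=np.concatenate([x,np.ones_like(x[...,:1])],-1)*d[...,None]@E[:3,:3].T+E[:3,3]
    for k,xy in P.items():
        m=(np.hypot(W[...,0]-xy[0],W[...,1]-xy[1])<.05)&(W[...,2]>.064)&(W[...,2]<.095)&(d>0)
        w=W[m]; print(n,k,m.sum(),'mean',w.mean(0).round(4),'medz',np.median(w[:,2]).round(4))
E
```

```text
top mushroom 352 mean [0.5784 0.2469 0.0695] medz 0.0696
top square 245 mean [ 0.609  -0.0782  0.0699] medz 0.0702
top slim 75 mean [ 0.4475 -0.237   0.0693] medz 0.0695
top bar 268 mean [0.4784 0.0856 0.0817] medz 0.0829
scene mushroom 622 mean [0.5824 0.251  0.0711] medz 0.0718
scene square 225 mean [ 0.6127 -0.0742  0.0703] medz 0.071
scene slim 49 mean [ 0.4512 -0.2345  0.0695] medz 0.0705
scene bar 314 mean [0.4857 0.0916 0.0802] medz 0.0835
```

View pics/top9.png

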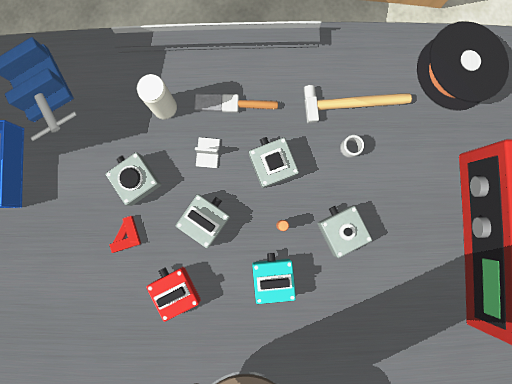

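The three caps at (130,178), (275,160) and (348,232) are down about 13 mm. The bar at (202,220) is untouched and nothing else has moved, so I'm handing in.

```bash
python3 -c "
from bench import env
print(env.finish_job())"
```

```text
the job is handed in; nothing more can be done
None
```

I pressed the mushroom, square and slim buttons in that order, each about 12–13 mm of the 14 mm travel; all three stayed down, the bar button is untouched, nothing else on the bench moved, and the job is handed in.

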